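# Press a glued knife handle in a locking clamp, then release it

## Robot

A 6-joint arm with a two-finger parallel gripper is mounted at the origin on the work surface. World frame = base frame: x ahead of the robot, y to its left, z up, the work surface at z = 0. Lengths are in m, angles in rad, forces in N, time in s.
With the tool pointing down it reaches from about 0.35 to 0.775 m from the base axis. Payload 5.5 kg.
Tool frame: the origin (TCP) lies midway between the tips of the shut fingers; the grasp point (between the pads) lies hold_point_z behind it (hold_point_z is the distance from the TCP to the grasp point, in m); z points along the fingers, y is the direction in which the jaws open and shut (so a half turn about z gives the same grasp; the last joint's range is limited). The gripper opens to 85 mm and grips with 20 to 120 N. Pads are 22 mm wide; open, the fingers measure 114 mm over their backs; the gripper's body (76 mm by 85 mm) begins 54 mm behind the grasp point. The pads swing forward as they close: fully open they stand 13 mm farther back than shut.
Start: joints at [-1.443, 0.313, 0.046, 1.304, 0, 1.431], TCP at [0.152, -0.555, 0.199] pointing down, gripper open.
Joint ranges: [-2.76, 2.76], [-0.86, 1.69], [-1.03, 1.26], [-2.2, 2.34], [-1.47, 1.5], [-3.14, 3.14]. Speed limits (rad/s): [2.57, 2.57, 3.14, 3.14, 3.14, 3.14].

## Interface

Orientations are given as a unit quaternion [w, x, y, z].
In Python, from workcell import * gives the robot as it stands. The module is installed in compiled form; this text tells all that it offers.
- The arm moves only by the tool jog_arm, never from a script. Its argument "plan" is a list of rows, each a list of 6 numbers: the shift along the world's x, y, z in m, then the turn, a rotation vector about the world's x, y, z in degrees. A call has exactly 10 rows; each row shifts and turns the commanded pose from where the row before left it; what a row does not reach is not made up. A row lasts 1/10 s, in which the tool goes at most 50 mm and 8.59 degrees, less where a joint would pass 70% of its speed; a pose out of reach is approached as far as the arm can. A call with a gripper value outside its range is refused whole. "hand" is the opening, from 0 (shut) to 1 (fully open), set as the call begins (left out, the last holds). The fingers move at their own pace and stop on an object; "force" is the grip in N (left out, the last holds). Time passes only in rows, so rows that do not move let the fingers close, or fill a call up. It gives the time, the measured TCP pose, the force and the opening at its end, in the units of the state.
- get_state(): the state, without advancing time (a new reading comes with each control period).
- read_camera(name): name is "side" or "top" or "wrist"; returns the picture (400x640x3 uint8, red, green, blue); there is no depth.
- calibration(name): a dict with "K" (3x3 intrinsics, pixels), "D" ([k1, k2, p1, p2, k3] as OpenCV has them; the pictures are not rectified), "world_to_cam" (4x4, takes a point from world to camera coordinates). Camera axes: x right, y down, z forward; pixel columns grow to the right and rows downward; lengths in m; the calibration is good to about 2 mm. A picture is of the moment at which its call begins: read the wrist's pose just before it. calibration takes no time and is no camera call; for the wrist camera it gives the pose at the moment of the call.
- hand_in(): hands the job in, once; it reports no verdict.
The state is a dict: "clock": time; "joint_pos": joint angles; "qvel": joint speeds; "tau": joint torques, N m; "tcp_pos": TCP position; "orientation": TCP orientation; "wrist_force": force on the tool from outside, world axes, zero at the start; "ft_torque": the same for the moment, N m; "finger_gap": finger opening in m.
Only numpy, scipy, OpenCV 4.12 (cv2) and the standard library are available. Lean on these libraries where they do the work, as an engineer would, in place of code of your own. Each camera call takes 0.05 s, during which the arm holds its last target.

## Task

Give the freshly cemented knife handle its short press: squeeze the handles of the scissor clamp that has the knife in its jaws until its ratchet holds by itself, let go completely and leave it clamped for a second or two. Then press its flat thumb plate straight down to free the ratchet so that the clamp springs wide open again, and leave it open. Do not work the empty clamp.

Things in the scene. Friction and masses are not known exactly. Their poses are not given: they have to be found in the camera images.
- glue_clamp (a joint): Closing angle (rad) of each half of the glue clamp: a steel scissor clamp 220 mm long, level on a post on a fixed wooden base, its jaws (away from the robot) around a knife with a dark wooden handle. A spring opens it. 0 wide open, 0.114 held by the first ratchet tooth, 0.139 by the second, last one, 0.152 stop. Both halves turn equally about the pivot. Squeezing takes 10 to 15 N on each handle.
- glue_squeeze (a point): Where to squeeze: midway between the glue clamp's two straight shanks, at mid-height, 55 mm above the table; fixed, 60 mm from the pivot. x points from handles to jaws, z up; the shanks close along y, evenly. They are 14 mm high, 7 mm thick, 47 mm over their outer faces when open, 30 when latched, with free space outside; under them is at most the 12 mm thick base.
- glue_plate (a point): Top centre of the glue clamp's flat thumb plate, 36 x 30 mm, ending the handle on the -y side of glue_squeeze (the other ends in an open ring). It moves with the handle; 75 mm above the table, 13 mm above ring and shanks; latched at x -77, y -25 mm from glue_squeeze. Springy: 2 N to start, 4 N at its stop 10 mm down; 7 mm down frees the teeth and the handle springs 19 mm outwards.
- spare_clamp (a joint): Closing angle (rad) of the spare clamp: the same kind of clamp and base, nothing in its jaws, on the other side of the table. To be left alone, open (0).

How it is judged:
By the outcome, as a careful person would: the job done as asked, in the order asked, and still so for the second after the job is handed in, with the robot touching nothing.
It also fails if it takes over 37 s, if anything falls off the work surface, if the arm or the gripper's body presses on something with over 40 N, if the wrist force passes 120 N, or if a joint passes its speed limit or range.

## Working session

There is one attempt and no reset: what is moved stays moved. The work goes in short steps, Python scripts to look and compute and a tool call to move; the robot and the scene stay as the last step left them, time stands still between calls to the robot, and variables do not carry over. Pictures are saved under pics/ and viewed, and the job is handed in when it is done.

Besides the shell and the picture viewer there is one more tool, called after "Call:" by a JSON object that holds its "op" and its "data", one argument or row to a line. jog_arm: Moves the arm, as the interface text tells. Its arguments: {"type":"object","properties":{"plan":{"type":"array","items":{"type":"array","items":{"type":"number"}}},"hand":{"type":"number"},"force":{"type":"number"}},"required":["plan"]}

```bash
mkdir -p pics; python3 - <<'E'
from workcell import *
import cv2
s=get_state(); print(s)
for n in ("side","top","wrist"):
    c=calibration(n); im=read_camera(n); cv2.imwrite(f"pics/{n}0.png",im[:,:,::-1]); print(n,c)
E
```

```text
{'clock': 0.0, 'joint_pos': array([-1.44259977e+00,  3.13978896e-01,  4.50207860e-02,  1.30358220e+00,
        3.16397361e-05,  1.43122516e+00]), 'qvel': array([ 3.32549152e-03,  3.08775989e-06,  8.95667295e-04, -3.92263103e-04,
       -8.47433875e-05,  3.45618607e-04]), 'tau': array([-3.65410706e-04, -4.80635440e+01,  2.98529434e+01,  1.95234414e-02,
       -5.31542435e-05,  1.86299735e-05]), 'tcp_pos': array([ 0.15208074, -0.5539666 ,  0.19803823]), 'orientation': array([-8.71885026e-04,  9.91050560e-01,  1.33484182e-01,  2.07788480e-05]), 'wrist_force': array([-1.98847289e-02,  1.54267470e-04, -4.70605146e-01]), 'ft_torque': array([ 0.01582359, -0.02089407,  0.04109686]), 'finger_gap': 0.08531288734900341}
side {'K': array([[403.97856054,   0.        , 322.97380098],
       [  0.        , 403.97856054, 200.84840325],
       [  0.        ,   0.        ,   1.        ]]), 'D': array([-0.0075775,  0.       ,  0.       ,  0.       ,  0.       ]), 'world_to_cam': array([[-0.82469031, -0.56552978, -0.00787195,  0.4390822 ],
       [-0.39861605,  0.59104773, -0.70126159,  0.29499841],
   
[... 429 characters left out ...]
2411 ],
       [-0.99685567,  0.00297492, -0.07918281,  0.58798148],
       [ 0.07911199, -0.01911899, -0.99668238,  0.83375328],
       [ 0.        ,  0.        ,  0.        ,  1.        ]])}
wrist {'K': array([[336.75022104,   0.        , 324.06547762],
       [  0.        , 336.75022104, 198.32181009],
       [  0.        ,   0.        ,   1.        ]]), 'D': array([-0.04297101,  0.        ,  0.        ,  0.        ,  0.        ]), 'world_to_cam': array([[ 0.26481147, -0.96429954, -0.00113675, -0.57358375],
       [-0.92877869, -0.25537355,  0.26861587, -0.03466378],
       [-0.25931645, -0.07007677, -0.96324671,  0.37902737],
       [ 0.        ,  0.        ,  0.        ,  1.        ]])}
```

View pics/side0.png

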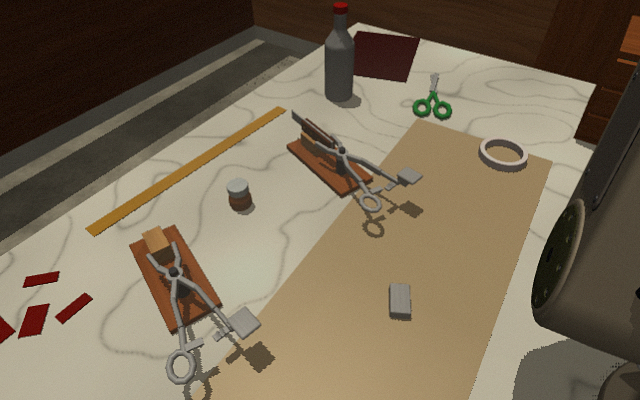

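View pics/top0.png

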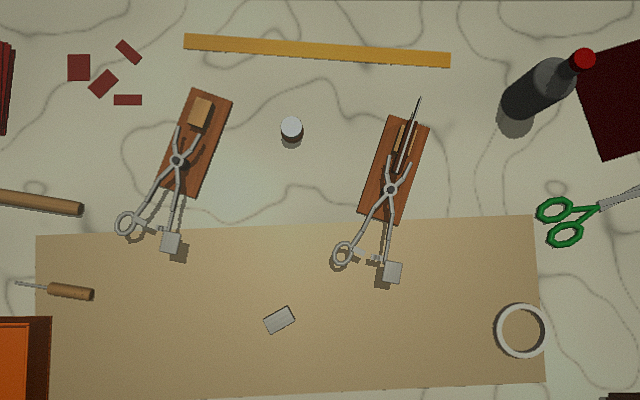

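View pics/wrist0.png

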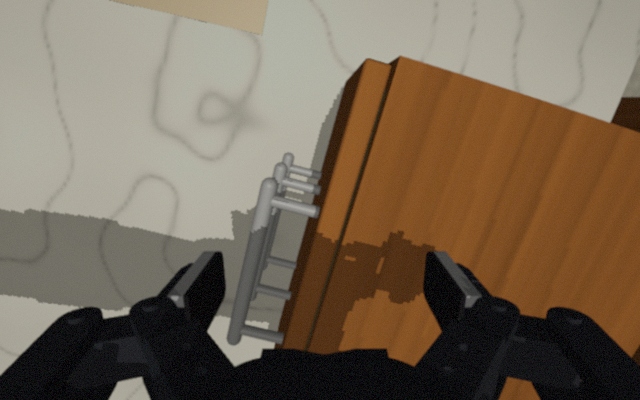

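The knife is in the jaws of the right-hand clamp in the top view (pivot about (391,190); side view about (342,152)). The left one holds nothing, so it is the spare. I'll enlarge both views to measure.

```bash
python3 - <<'E'
import cv2
a=cv2.imread("pics/top0.png")[90:290,310:450]; cv2.imwrite("pics/topc.png",cv2.resize(a,None,fx=3,fy=3,interpolation=cv2.INTER_CUBIC))
a=cv2.imread("pics/side0.png")[100:240,280:440]; cv2.imwrite("pics/sidec.png",cv2.resize(a,None,fx=4,fy=4,interpolation=cv2.INTER_CUBIC))
E
```

```text
(no output)
```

View pics/topc.png

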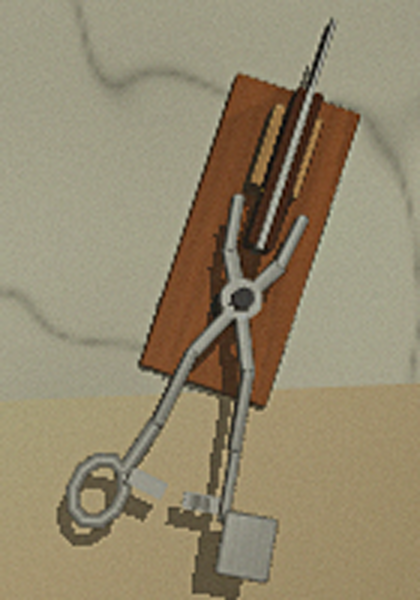

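View pics/sidec.png

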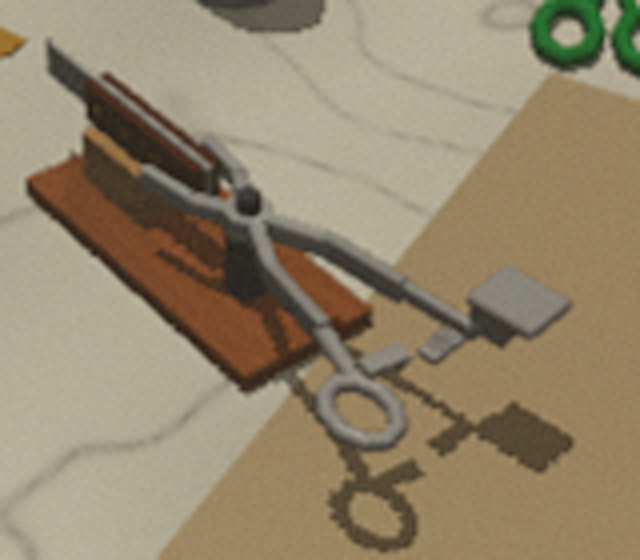

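```bash
cat > h.py <<'E'
import numpy as np, cv2, json
from workcell import *
def ray(c,px):
    n=cv2.undistortPoints(np.array([[px]],float),c["K"],c["D"])[0,0]
    T=c["world_to_cam"];R=T[:3,:3];o=-R.T@T[:3,3];d=R.T@np.array([n[0],n[1],1]);return o,d/np.linalg.norm(d)
def tri(l):
    A=0;b=0
    for c,p in l:
        o,d=ray(c,p);P=np.eye(3)-np.outer(d,d);A=A+P;b=b+P@o
    x=np.linalg.solve(A,b)
    return x,[np.linalg.norm(np.cross(x-ray(c,p)[0],ray(c,p)[1])) for c,p in l]
def atz(c,px,z):
    o,d=ray(c,px);return o+d*(z-o[2])/d[2]
def proj(c,X):
    T=c["world_to_cam"];return cv2.projectPoints(np.atleast_2d(np.array(X,float)),cv2.Rodrigues(T[:3,:3])[0],T[:3,3],c["K"],c["D"])[0][:,0]
E
python3 - <<'E'
from h import *
np.set_printoptions(precision=4,suppress=True)
t=calibration("top");s=calibration("side")
T=lambda x,y:(310+(x-1)/3,90+(y-1)/3)
S=lambda x,y:(280+(x-1.5)/4,100+(y-1.5)/4)
for n,a,b in (("cap",(243,298),(248,193)),("plate",(248,547),(520,301)),("ring",(98,492),(361,409)),("knuckleL",(192,354),(324,325)),("knuckleR",(246,372),(405,290))):
    print(n,*tri([(t,T(*a)),(s,S(*b))]))
C=[atz(t,T(*p),.012)[:2] for p in((238,75),(359,116),(263,407),(140,367))]
print(C); far=(C[0]+C[1])/2;near=(C[2]+C[3])/2;d=far-near;print("axis",np.degrees(np.arctan2(d[1],d[0])),(far+near)/2)
e=C[0]-C[3];print(np.degrees(np.arctan2(e[1],e[0])));e=C[1]-C[2];print(np.degrees(np.arctan2(e[1],e[0])))
for n,p in (("kL",(192,354)),("L2",(127,468)),("kR",(246,372)),("R2",(231,490))): print(n,atz(t,T(*p),.062))
print(atz(t,T(242,298),.066))
E
```

```text
cap [ 0.6068 -0.1724  0.0719] [np.float64(0.0006450441924181438), np.float64(0.0006450441924178878)]
plate [ 0.4677 -0.1728  0.0733] [np.float64(0.0003887804770809819), np.float64(0.0003887804770809801)]
ring [ 0.4982 -0.0907  0.0586] [np.float64(0.000634704512058269), np.float64(0.0006347045120582421)]
knuckleL [ 0.5672 -0.1556  0.0224] [np.float64(0.012283410935276587), np.float64(0.012283410935276797)]
knuckleR [ 0.55   -0.1887  0.0297] [np.float64(0.018689184371718872), np.float64(0.018689184371718577)]
[array([ 0.7499, -0.1816]), array([ 0.7243, -0.2554]), array([ 0.5467, -0.1936]), array([ 0.5711, -0.1198])]
axis -19.128933279548807 [ 0.648  -0.1876]
-19.07962950244037
-19.17854341888753
kL [ 0.5754 -0.1448  0.062 ]
L2 [ 0.5111 -0.1072  0.062 ]
kR [ 0.5651 -0.1754  0.062 ]
R2 [ 0.4985 -0.1658  0.062 ]
[ 0.6069 -0.1731  0.066 ]
```

```bash
python3 - <<'E'
import workcell
print([n for n in dir(workcell) if n[0]!='_'])
print(getattr(workcell,'hold_point_z',None))
E
```

```text
['MotionError', 'calibration', 'get_state', 'hand_in', 'hold_point_z', 'read_camera']
0.0187
```

Call:
{"op": "jog_arm", "data": {
  "plan": [
    [0.022,0.022,0,0,0,8.5],
    [0.022,0.022,0,0,0,8.5],
    [0.022,0.022,0,0,0,8.5],
    [0.022,0.022,0,0,0,8.5],
    [0.022,0.022,0,0,0,8.5],
    [0.022,0.022,0,0,0,8.5],
    [0.022,0.022,0,0,0,8.5],
    [0.022,0.022,0,0,0,8.5],
    [0.022,0.022,0,0,0,8.5],
    [0.022,0.022,0,0,0,8.5]
  ],
  "hand": 1
}}

```text
clock: 1.15
tcp_pos: [0.3728, -0.3334, 0.1987]
orientation: [-0.0, 0.638, 0.77, 0.0]
wrist_force: [-0.2, 0.0, 0.2]
finger_gap: 0.0855
```

Call:
{"op": "jog_arm", "data": {
  "plan": [
    [0.022,0.022,0,0,0,8.5],
    [0.022,0.022,0,0,0,8.5],
    [0.022,0.022,0,0,0,8.5],
    [0.022,0.022,0,0,0,8.5],
    [0.022,0.022,0,0,0,8.5],
    [0.022,0.022,0,0,0,8.5],
    [0.022,0.022,0,0,0,8.5],
    [0.022,0.025,0,0,0,1.1],
    [0,0,0,0,0,0],
    [0,0,0,0,0,0]
  ]
}}

```text
clock: 2.15
tcp_pos: [0.5481, -0.1549, 0.1984]
orientation: [-0.001, 0.165, 0.986, 0.0]
wrist_force: [1.0, -0.2, -0.9]
finger_gap: 0.0852
```

```bash
python3 - <<'E'
from h import *
s=get_state(); c=calibration("wrist");im=read_camera("wrist");cv2.imwrite("pics/w1.png",im[:,:,::-1])
np.savez("w1.npz",**c)
R=cv2.Rodrigues; q=s["orientation"]
print(s["tcp_pos"],q,np.degrees(2*np.arctan2(q[2],q[1])),s["clock"],s["joint_pos"])
P=[(.5502,-.1531,.055),(.6069,-.1729,.07),(.4677,-.1728,.075),(.4982,-.0907,.06)]
print(proj(c,P))
E
```

```text
[ 0.54808736 -0.15488155  0.19837624] [-5.91698404e-04  1.64831848e-01  9.86321505e-01  2.20988030e-06] 161.02506400039368 2.15 [-4.16161707e-01  3.03747247e-01  3.16772271e-02  1.29987384e+00
 -2.89153556e-04 -8.49864328e-02]
[[325.69259612 178.89474002]
 [325.37175315 242.52077889]
 [272.92797997 102.25978338]
 [372.49049854 104.83802747]]
```

View pics/w1.png

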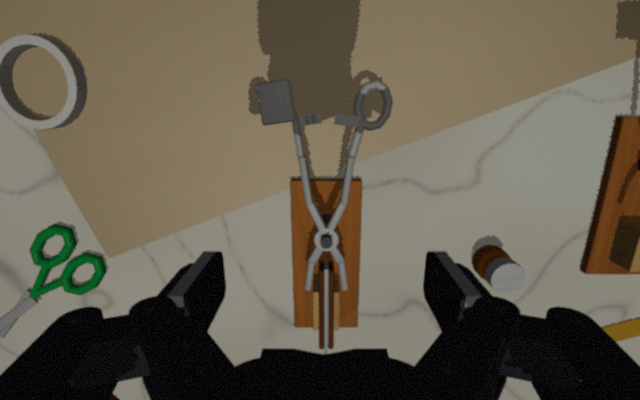

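The wrist view shows the pivot at (326,240), plate centre at (276,101.5), ring at (374,105.5) and the shanks lined up with the gripper. All agree with the prediction within 3 px. Next, fuse the three views.

```bash
python3 - <<'E'
from h import *
np.set_printoptions(precision=4,suppress=True)
t=calibration("top");s=calibration("side");w=dict(np.load("w1.npz"))
T=lambda x,y:(310+(x-1)/3,90+(y-1)/3)
S=lambda x,y:(280+(x-1.5)/4,100+(y-1.5)/4)
R={}
for n,a,b,c in (("cap",(243,298),(248,193),(326,240)),("plate",(248,547),(520,301),(276,101.5)),("ring",(98,492),(361,409),(374,105.5))):
    R[n]=tri([(t,T(*a)),(s,S(*b)),(w,c)])[0]; print(n,R[n],tri([(t,T(*a)),(w,c)])[0],tri([(s,S(*b)),(w,c)])[0])
for p in ((299,155),(351,155),(303,180),(346,180)): print(atz(w,p,.055))
u=np.array([np.cos(np.radians(-19.1)),np.sin(np.radians(-19.1))]);print(R["cap"][:2]-.06*u)
E
```

```text
cap [ 0.6059 -0.1719  0.0717] [ 0.6069 -0.1731  0.0645] [ 0.605  -0.1708  0.0729]
plate [ 0.4677 -0.1715  0.0745] [ 0.4717 -0.1615  0.1429] [ 0.4676 -0.1702  0.0753]
ring [ 0.4985 -0.0901  0.0593] [ 0.4983 -0.0905  0.0684] [ 0.4988 -0.0896  0.0593]
[ 0.52   -0.1696  0.055 ]
[ 0.536  -0.1228  0.055 ]
[ 0.5441 -0.1743  0.055 ]
[ 0.5576 -0.1348  0.055 ]
[ 0.5492 -0.1523]
```

Call:
{"op": "jog_arm", "data": {
  "plan": [
    [0.002,0.002,-0.018,0,0,0],
    [0,0,-0.018,0,0,0],
    [0,0,-0.018,0,0,0],
    [0,0,-0.018,0,0,0],
    [0,0,-0.018,0,0,0],
    [0,0,-0.018,0,0,0],
    [0,0,-0.018,0,0,0],
    [0,0,-0.018,0,0,0],
    [0,0,-0.019,0,0,0],
    [0,0,0,0,0,0]
  ]
}}

```text
clock: 3.2
tcp_pos: [0.5472, -0.1538, 0.0335]
orientation: [-0.003, 0.167, 0.986, 0.001]
wrist_force: [-0.4, -0.1, 0.3]
finger_gap: 0.0852
```

```bash
python3 - <<'E'
from h import *
s=get_state(); im=read_camera("wrist");cv2.imwrite("pics/w2.png",im[:,:,::-1])
print(s["tcp_pos"],s["wrist_force"],s["clock"])
E
```

```text
[ 0.54717874 -0.15376167  0.03350662] [-0.35276826 -0.07149996  0.29221617] 3.2
```

View pics/w2.png

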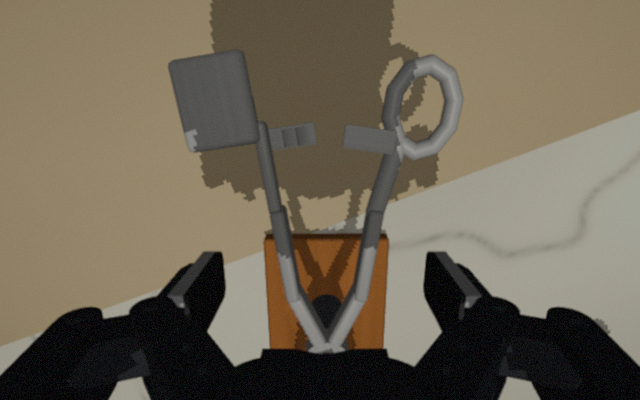

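Call:
{"op": "jog_arm", "data": {
  "plan": [
    [0,0,0,0,0,0],
    [0,0,0,0,0,0],
    [0,0,0,0,0,0],
    [0,0,0,0,0,0],
    [0,0,0,0,0,0],
    [0,0,0,0,0,0],
    [0,0,0,0,0,0],
    [0,0,0,0,0,0],
    [0,0,0,0,0,0],
    [0,0,0,0,0,0]
  ],
  "hand": 0,
  "force": 22
}}

```text
clock: 4.25
tcp_pos: [0.5501, -0.1535, 0.0359]
orientation: [0.0, 0.166, 0.986, 0.0]
wrist_force: [0.1, -0.0, -0.1]
finger_gap: 0.0
```

```bash
python3 - <<'E'
from h import *
s=get_state(); im=read_camera("wrist");cv2.imwrite("pics/w3.png",im[:,:,::-1])
print(s["tcp_pos"],s["wrist_force"],s["clock"],s["finger_gap"])
E
```

```text
[ 0.5501475  -0.15353653  0.03590389] [ 0.07452798 -0.02922051 -0.12786272] 4.25 9.195620006026712e-06
```

View pics/w3.png

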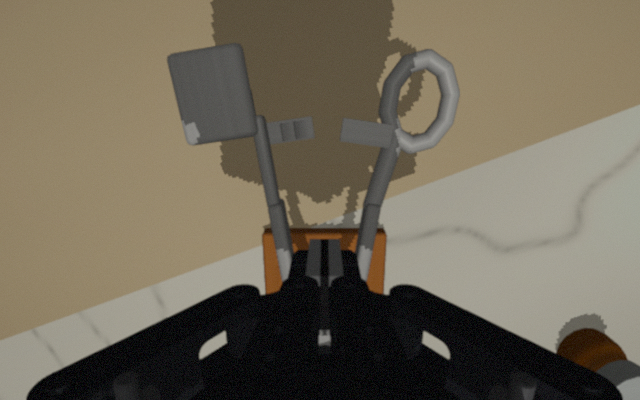

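```bash
python3 - <<'E'
from h import *
for n,(y0,y1,x0,x1) in {"side":(60,260,240,480),"top":(90,290,270,470)}.items():
    im=read_camera(n)[:,:,::-1]; cv2.imwrite(f"pics/{n}3.png",cv2.resize(im[y0:y1,x0:x1],None,fx=3,fy=3,interpolation=cv2.INTER_CUBIC))
c=calibration("wrist");print(proj(c,[(.5502,-.1535,.036),(.5502,-.1535,.055),(.6069,-.1729,.07)]))
E
```

```text
[[322.74937249 231.60578514]
 [322.61511495 245.40752235]
 [322.96760759 364.72217739]]
```

View pics/side3.png

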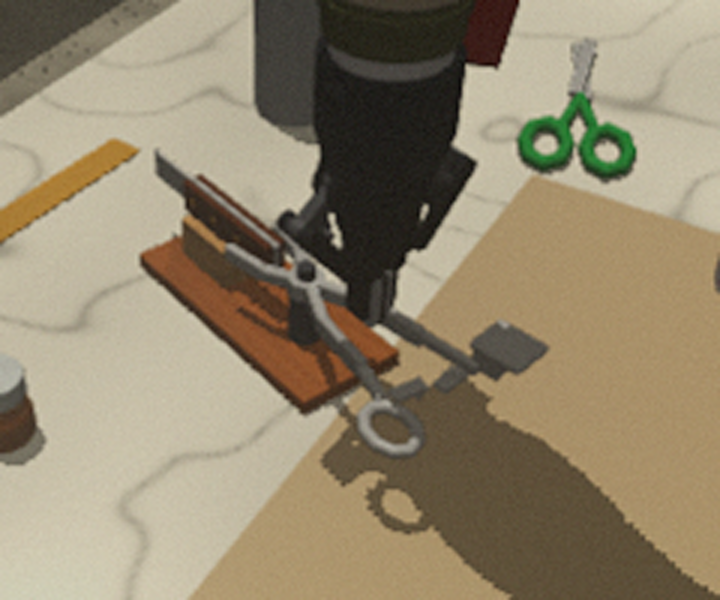

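View pics/top3.png

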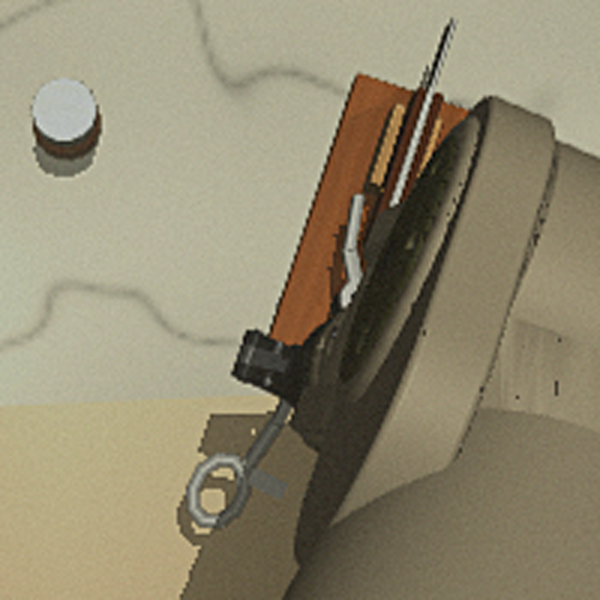

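```bash
python3 - <<'E'
from h import *
c=calibration("side")
P=[(.5501,-.1535,z) for z in (.036,.05,.065,.08)]
print((proj(c,P)-[240,60])*3)
a=cv2.imread("pics/w3.png")[170:360,220:430];cv2.imwrite("pics/w3z.png",cv2.convertScaleAbs(cv2.resize(a,None,fx=3,fy=3,interpolation=cv2.INTER_CUBIC),alpha=2,beta=20))
im=read_camera("side")[:,:,::-1][120:200,320:420];cv2.imwrite("pics/s3z.png",cv2.convertScaleAbs(cv2.resize(im,None,fx=7,fy=7,interpolation=cv2.INTER_CUBIC),alpha=2,beta=20))
print(get_state()["clock"])
E
```

```text
[[365.43073689 357.36144298]
 [366.82299083 340.36781632]
 [368.35660997 321.64399246]
 [369.93545182 302.36287847]]
4.45
```

View pics/w3z.png

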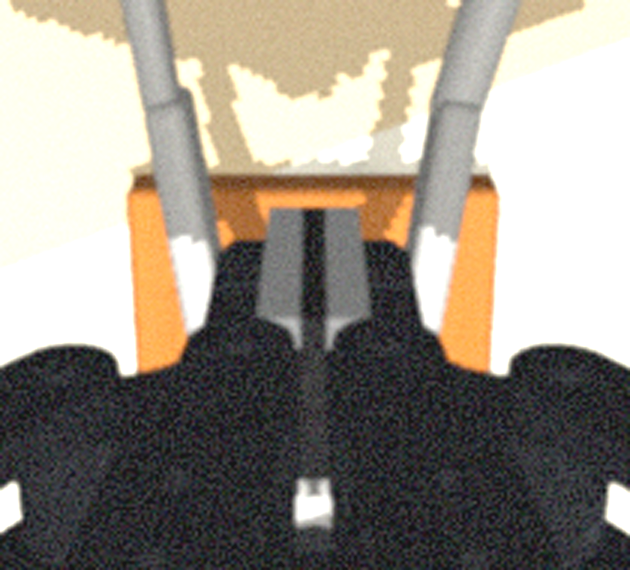

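View pics/s3z.png

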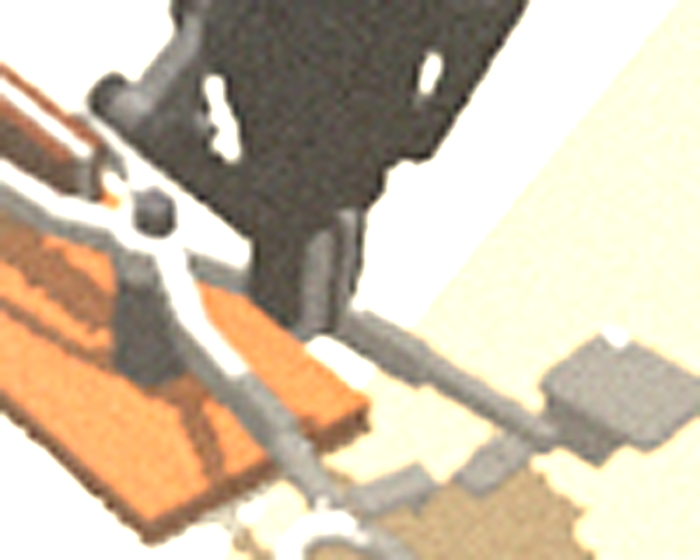

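```bash
python3 - <<'E'
from h import *
np.set_printoptions(precision=4,suppress=True)
c=calibration("wrist");print(get_state()["tcp_pos"])
print(proj(c,[(.5467,-.1936,.012),(.5711,-.1198,.012),(.4677,-.1715,.0745),(.4985,-.0901,.059)]))
T=c["world_to_cam"];print("cam",-T[:3,:3].T@T[:3,3])
# fit tip: where on tool axis would (324,240) be
for z in (.036,.045,.055,.065): print(z,proj(c,[(.5501,-.1535,z)]))
E
```

```text
[ 0.5502 -0.1536  0.0359]
[[261.3827 232.1329]
 [383.9274 230.6292]
 [210.2946  95.2542]
 [420.6066 102.0877]]
cam [ 0.4856 -0.1305  0.2116]
0.036 [[322.695  231.4359]]
0.045 [[322.6321 237.6167]]
0.055 [[322.5548 245.2217]]
0.065 [[322.4684 253.7365]]
```

```bash
python3 - <<'E'
from h import *
np.set_printoptions(precision=4,suppress=True)
w=calibration("wrist");s=calibration("side")
for p in ((300,330),(315,332),(330,325)):
    print(tri([(w,(324,240)),(s,(320+p[0]/7,120+p[1]/7))]))
E
```

```text
(array([ 0.5453, -0.1498,  0.0682]), [np.float64(0.002727653536275859), np.float64(0.0027276535362758887)])
(array([ 0.5427, -0.1497,  0.07  ]), [np.float64(0.0009740282848909787), np.float64(0.0009740282848909914)])
(array([ 0.5395, -0.1491,  0.0751]), [np.float64(0.00015599888143105382), np.float64(0.00015599888143107414)])
```

The fingers closed fully without touching anything. The side and wrist views both put the real fingertips around z 0.07, well above the reported TCP (0.036), so they passed over the shanks. I'll back up with the fingers shut and measure the tips in clear view.

Call:
{"op": "jog_arm", "data": {
  "plan": [
    [0,0,0.01,0,0,0],
    [0,0,0.01,0,0,0],
    [0,0,0.01,0,0,0],
    [0,0,0.01,0,0,0],
    [0,0,0.01,0,0,0],
    [0,0,0.01,0,0,0],
    [0,0,0,0,0,0],
    [0,0,0,0,0,0],
    [0,0,0,0,0,0],
    [0,0,0,0,0,0]
  ]
}}

```text
clock: 5.45
tcp_pos: [0.5497, -0.1534, 0.0953]
orientation: [-0.001, 0.166, 0.986, 0.0]
wrist_force: [-0.0, 0.5, 0.7]
finger_gap: 0.0002
```

```bash
python3 - <<'E'
from h import *
s=get_state();w=calibration("wrist");im=read_camera("wrist")[:,:,::-1];sd=read_camera("side")[:,:,::-1]
np.savez("w4.npz",**w);cv2.imwrite("pics/w4.png",im);cv2.imwrite("pics/s4.png",sd)
p=s["tcp_pos"];print(p,s["clock"]);X=[(p[0],p[1],p[2]+d) for d in (0,.02,.033,.05)]
print("wrist",proj(w,X));print("side",proj(calibration("side"),X))
cv2.imwrite("pics/w4z.png",cv2.convertScaleAbs(cv2.resize(im[170:360,220:430],None,fx=3,fy=3,interpolation=cv2.INTER_CUBIC),alpha=2,beta=20))
cv2.imwrite("pics/s4z.png",cv2.convertScaleAbs(cv2.resize(sd[80:200,300:440],None,fx=5,fy=5,interpolation=cv2.INTER_CUBIC),alpha=2,beta=20))
E
```

```text
[ 0.54967569 -0.15335125  0.09526475] 5.45
wrist [[322.63236461 231.47038037]
 [322.48083781 246.01423351]
 [322.36255004 257.37949693]
 [322.17643347 275.28295744]]
side [[364.03048125 154.17796758]
 [364.78301995 145.02684138]
 [365.28880951 138.87427257]
 [365.97103434 130.57294917]]
```

View pics/w4z.png

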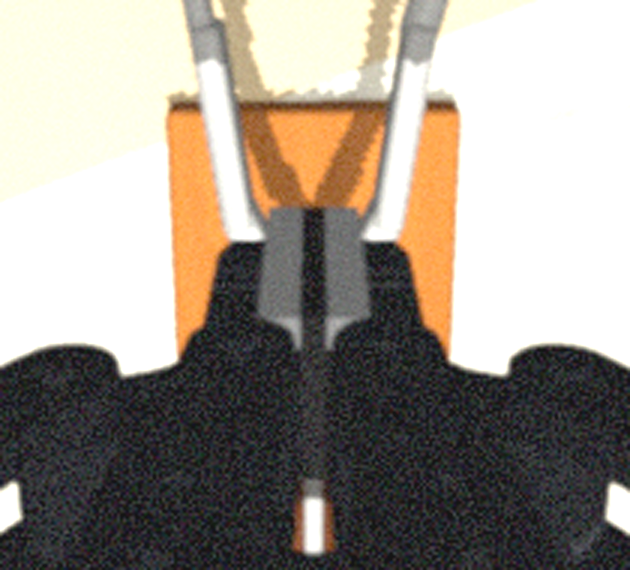

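View pics/s4z.png

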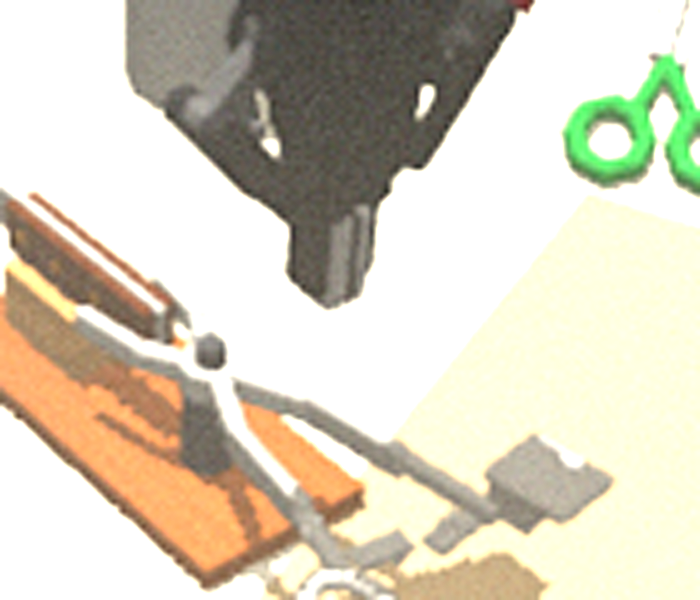

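```bash
python3 - <<'E'
from h import *
np.set_printoptions(precision=4,suppress=True)
w=dict(np.load("w4.npz"));s=calibration("side")
for a in ((324.3,239.7),):
  for p in ((328,305),(347,299),(365,293)):
    x,r=tri([(w,a),(s,(300+(p[0]-2)/5,80+(p[1]-2)/5))]);d=x-[.5497,-.1534,.0953]
    print(x,r,"u",d[:2]@[.945,-.327],"v",d[:2]@[.327,.945],"dz",d[2])
E
```

```text
[ 0.5447 -0.1493  0.1276] [np.float64(0.0027000618110392667), np.float64(0.0027000618110391453)] u -0.006039243434326358 v 0.0022358280472520734 dz 0.03232893859361158
[ 0.5399 -0.1488  0.1338] [np.float64(0.0004340309084571079), np.float64(0.00043403090845715197)] u -0.010759710188611885 v 0.001126475486053014 dz 0.03849974886505736
[ 0.5353 -0.1483  0.1398] [np.float64(0.0016454534949296269), np.float64(0.0016454534949295976)] u -0.015235930788428 v 0.00014457060976302548 dz 0.04445731327890359
```

Side and wrist triangulation agree: the front face of the shut tips sits 11 mm from the tool axis, as it should, but 37 ± 3 mm behind the reported TCP. I'll use that offset, so a reported z of about -0.003 puts the pads at 0.055. First I open and descend part of the way, then check.

Call:
{"op": "jog_arm", "data": {
  "plan": [
    [0,0,0,0,0,0],
    [0,0,0,0,0,0],
    [0,0,0,0,0,0],
    [0,0,0,0,0,0],
    [0,0,0,0,0,0],
    [0,0,-0.02,0,0,0],
    [0,0,-0.02,0,0,0],
    [0,0,-0.02,0,0,0],
    [0,0,-0.01,0,0,0],
    [0,0,0,0,0,0]
  ],
  "hand": 1
}}

```text
clock: 6.55
tcp_pos: [0.5489, -0.153, 0.0245]
orientation: [-0.001, 0.166, 0.986, 0.0]
wrist_force: [0.3, 0.7, -0.3]
finger_gap: 0.0849
```

```bash
python3 - <<'E'
from h import *
s=get_state();sd=read_camera("side")[:,:,::-1]
print(s["tcp_pos"],s["clock"],s["finger_gap"],s["wrist_force"])
cv2.imwrite("pics/s5z.png",cv2.convertScaleAbs(cv2.resize(sd[80:210,300:440],None,fx=5,fy=4.6,interpolation=cv2.INTER_CUBIC),alpha=2,beta=20))
E
```

```text
[ 0.54886201 -0.15301551  0.02446976] 6.55 0.0848562143564381 [ 0.26877171  0.71876513 -0.2508045 ]
```

View pics/s5z.png

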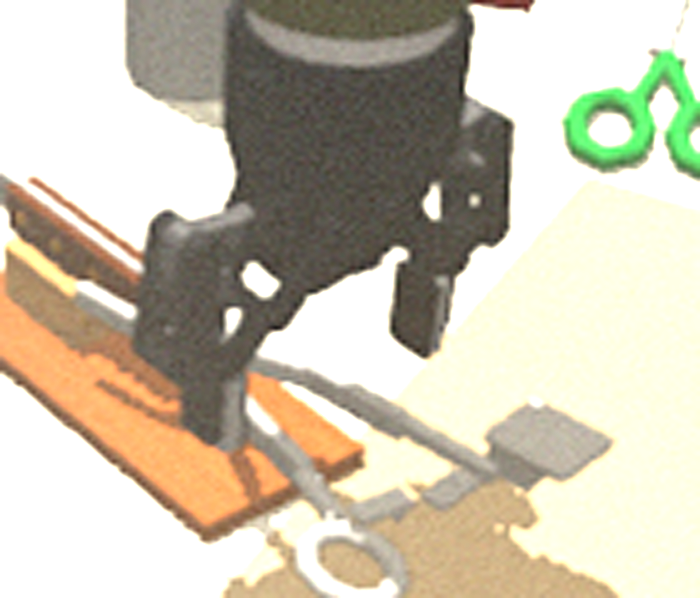

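Call:
{"op": "jog_arm", "data": {
  "plan": [
    [0,0,-0.004,0,0,0],
    [0,0,-0.004,0,0,0],
    [0,0,-0.004,0,0,0],
    [0,0,-0.004,0,0,0],
    [0,0,-0.004,0,0,0],
    [0,0,-0.004,0,0,0],
    [0,0,-0.004,0,0,0],
    [0,0,0,0,0,0],
    [0,0,0,0,0,0],
    [0,0,0,0,0,0]
  ]
}}

```text
clock: 7.6
tcp_pos: [0.5503, -0.1536, -0.0019]
orientation: [0.0, 0.166, 0.986, 0.0]
wrist_force: [0.0, -0.1, -0.1]
finger_gap: 0.0849
```

```bash
python3 - <<'E'
from h import *
s=get_state();c=calibration("side");sd=read_camera("side")[:,:,::-1];cv2.imwrite("pics/w6.png",read_camera("wrist")[:,:,::-1])
print(s["tcp_pos"],s["clock"],s["finger_gap"],s["wrist_force"])
cv2.imwrite("pics/s6z.png",cv2.convertScaleAbs(cv2.resize(sd[80:210,300:440],None,fx=5,fy=4.6,interpolation=cv2.INTER_CUBIC),alpha=2,beta=20))
p=s["tcp_pos"];v=np.array([.327,.945,0]);u=np.array([.945,-.327,0])
for z in (.02,.035,.047,.06): print(z,(proj(c,[[*(p+v*.05-u*.011)[:2],z],[*(p-v*.05-u*.011)[:2],z]])-[300,80])*[5,4.6])
E
```

```text
[ 0.55029253 -0.15361253 -0.00194043] 7.6 0.08488295257552034 [ 0.00630029 -0.11967022 -0.11789883]
0.02 [[220.43491933 552.11173463]
 [424.53189803 449.56156494]]
0.035 [[221.66722707 524.99398575]
 [428.55027346 422.47926036]]
0.047 [[222.67939222 502.71500952]
 [431.84603691 400.2622279 ]]
0.06 [[223.80335367 477.96932704]
 [435.50080684 375.61998064]]
```

View pics/s6z.png

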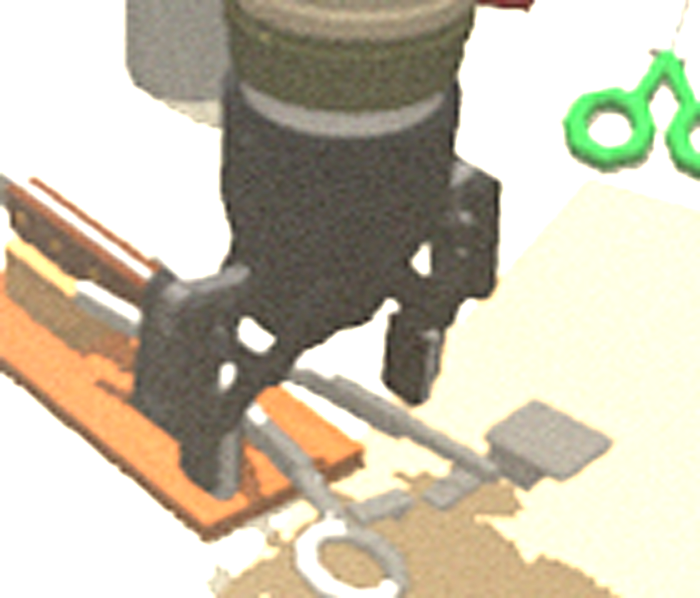

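View pics/w6.png

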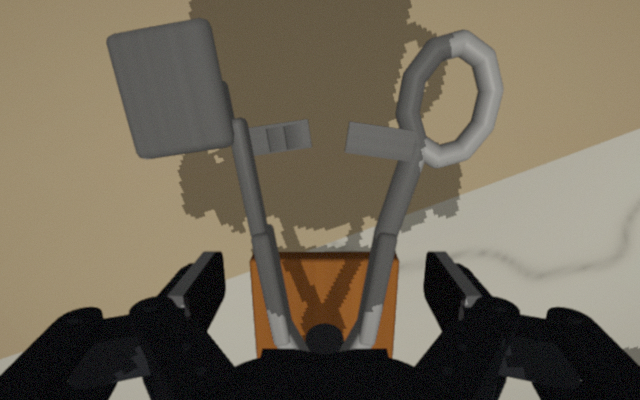

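Open tips now project to z of about 0.048, as predicted, outside both shanks and centred (326 against 325). Squeezing.

Call:
{"op": "jog_arm", "data": {
  "plan": [
    [0,0,0,0,0,0],
    [0,0,0,0,0,0],
    [0,0,0,0,0,0],
    [0,0,0,0,0,0],
    [0,0,0,0,0,0],
    [0,0,0,0,0,0],
    [0,0,0,0,0,0],
    [0,0,0,0,0,0],
    [0,0,0,0,0,0],
    [0,0,0,0,0,0]
  ],
  "hand": 0,
  "force": 22
}}

```text
clock: 8.7
tcp_pos: [0.5489, -0.1532, -0.0011]
orientation: [-0.001, 0.166, 0.986, -0.0]
wrist_force: [-5.7, 0.8, 9.5]
finger_gap: 0.028
```

```bash
python3 - <<'E'
from h import *
s=get_state(); im=read_camera("wrist");cv2.imwrite("pics/w7.png",im[:,:,::-1])
print(s["tcp_pos"],s["wrist_force"],s["clock"],s["finger_gap"])
E
```

```text
[ 0.54887624 -0.15322229 -0.00107465] [-5.73945758  0.83375206  9.45319759] 8.7 0.02799105638383999
```

View pics/w7.png

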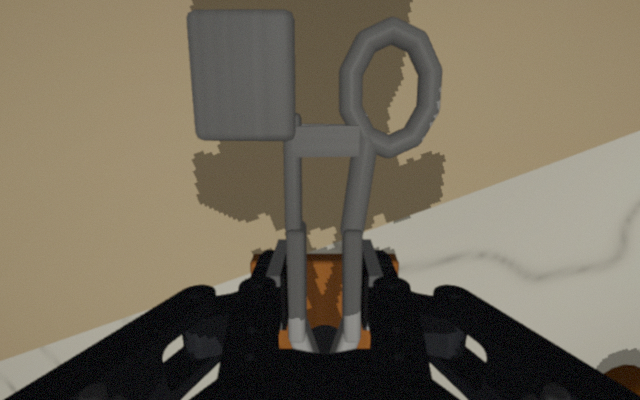

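The gap is 28 mm, so the clamp is at its stop and past the second tooth. The picture shows the ratchet bars overlapped at (325,140). Now let go.

Call:
{"op": "jog_arm", "data": {
  "plan": [
    [0,0,0,0,0,0],
    [0,0,0,0,0,0],
    [0,0,0,0,0,0],
    [0,0,0,0,0,0],
    [0,0,0,0,0,0],
    [0,0,0,0,0,0],
    [0,0,0,0,0,0],
    [0,0,0,0,0,0],
    [0,0,0,0,0,0],
    [0,0,0,0,0,0]
  ],
  "hand": 1
}}

```text
clock: 9.75
tcp_pos: [0.5501, -0.1535, -0.0021]
orientation: [0.0, 0.166, 0.986, 0.0]
wrist_force: [-0.4, 0.7, 0.2]
finger_gap: 0.0854
```

Call:
{"op": "jog_arm", "data": {
  "plan": [
    [0,0,0.014,0,0,0],
    [0,0,0.016,0,0,0],
    [0,0,0.016,0,0,0],
    [0,0,0.016,0,0,0],
    [0,0,0.016,0,0,0],
    [0,0,0.016,0,0,0],
    [0,0,0.016,0,0,0],
    [0,0,0,0,0,0],
    [0,0,0,0,0,0],
    [0,0,0,0,0,0]
  ]
}}

```text
clock: 10.75
tcp_pos: [0.5495, -0.1533, 0.1069]
orientation: [-0.001, 0.166, 0.986, 0.0]
wrist_force: [0.2, 0.8, 0.1]
finger_gap: 0.0852
```

```bash
python3 - <<'E'
from h import *
s=get_state(); w=calibration("wrist");im=read_camera("wrist")[:,:,::-1];cv2.imwrite("pics/w8.png",im);np.savez("w8.npz",**w)
sd=read_camera("side")[:,:,::-1];cv2.imwrite("pics/s8z.png",cv2.resize(sd[80:210,300:440],None,fx=5,fy=4.6,interpolation=cv2.INTER_CUBIC))
print(s["tcp_pos"],s["wrist_force"],s["clock"],s["finger_gap"])
u=np.array([.945,-.327]);v=np.array([.327,.945])
q=np.array([.5500,-.1530])-.077*u-.025*v;print("plate latched pred",q,proj(w,[[*q,.075]]))
E
```

```text
[ 0.54949335 -0.15328916  0.10686888] [0.18079043 0.77240968 0.14994263] 10.75 0.08523582204983525
plate latched pred [ 0.46906  -0.151446] [[281.14510658  90.0575921 ]]
```

View pics/w8.png

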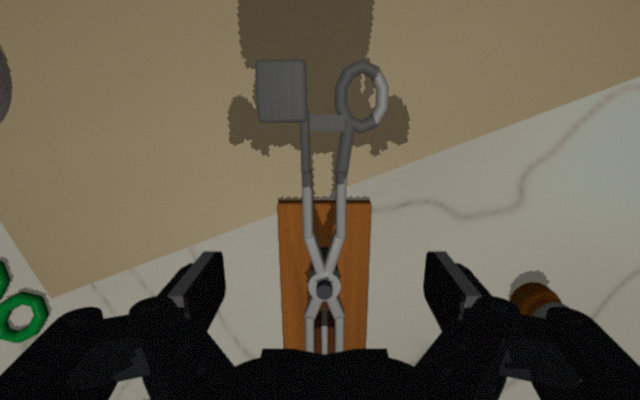

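View pics/s8z.png

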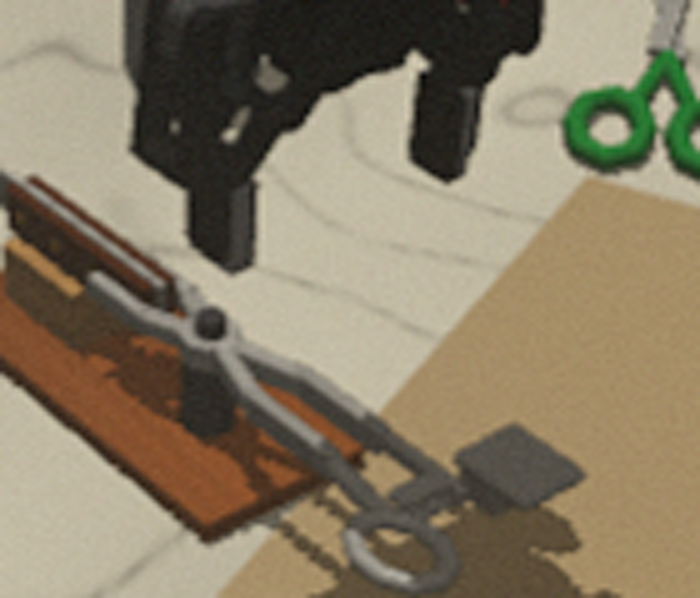

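Latched: the ratchet bars are overlapped at (325,122) and the shanks parallel. The plate is at (281,90), matching the prediction (281.1,90.1). Shut the fingers and go above the plate.

Call:
{"op": "jog_arm", "data": {
  "plan": [
    [-0.012,0,0,0,0,0],
    [-0.012,0,0,0,0,0],
    [-0.012,0,0,0,0,0],
    [-0.012,0,0,0,0,0],
    [-0.012,-0.001,0,0,0,0],
    [-0.012,-0.001,0,0,0,0],
    [-0.01,0,-0.018,0,0,0],
    [0,0,-0.018,0,0,0],
    [0,0,-0.018,0,0,0],
    [0,0,0,0,0,0]
  ],
  "hand": 0
}}

```text
clock: 11.85
tcp_pos: [0.4658, -0.1548, 0.0521]
orientation: [-0.002, 0.166, 0.986, 0.001]
wrist_force: [-0.4, 0.7, 0.0]
finger_gap: -0.0001
```

```bash
python3 - <<'E'
from h import *
s=get_state(); w=calibration("wrist");im=read_camera("wrist")[:,:,::-1];cv2.imwrite("pics/w9.png",im)
sd=read_camera("side")[:,:,::-1];cv2.imwrite("pics/s9z.png",cv2.convertScaleAbs(cv2.resize(sd[80:210,320:460],None,fx=5,fy=4.6,interpolation=cv2.INTER_CUBIC),alpha=2,beta=20))
p=s["tcp_pos"];print(p,s["wrist_force"],s["clock"],s["finger_gap"])
u=np.array([.945,-.327]);c=calibration("side")
for d in (.034,.037,.04): print((proj(c,[[*(p[:2]-.011*u),p[2]+d]])-[320,80])*[5,4.6])
E
```

```text
[ 0.46575014 -0.1547652   0.05208871] [-0.39429583  0.73815475  0.03552488] 11.85 -0.00011763769608961291
[[459.8305203  455.93470958]]
[[461.17516087 449.79358273]]
[[462.52830701 443.61327346]]
```

View pics/w9.png

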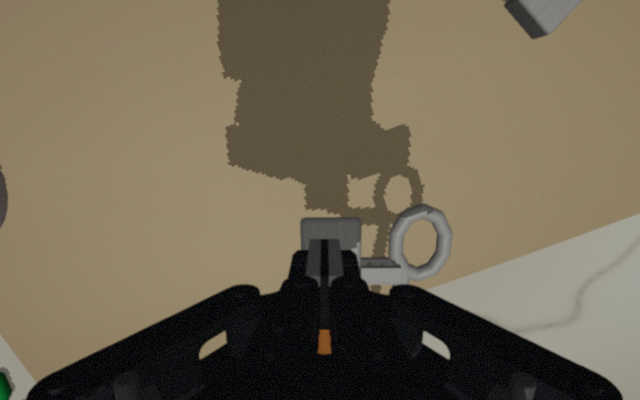

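View pics/s9z.png

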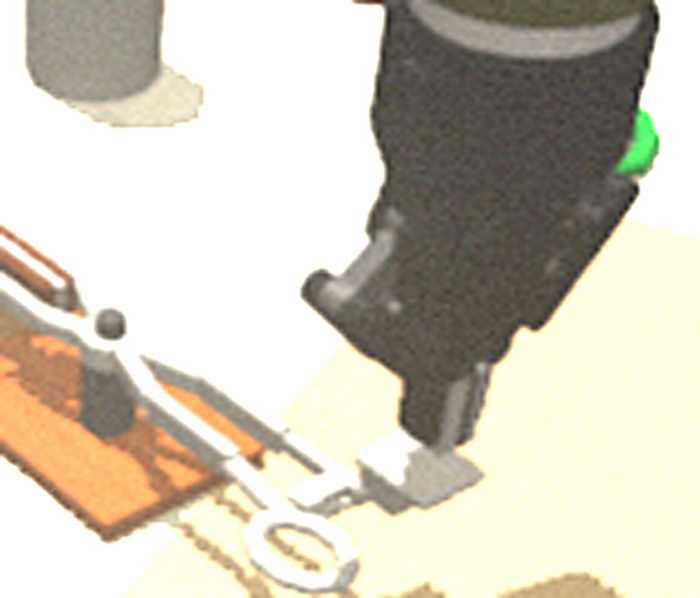

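Shut tips are over the middle of the plate (wrist: tips (325,240) on plate 302–360), and the side view confirms the 37–38 mm offset. Lower to just above contact, then feel for it.

Call:
{"op": "jog_arm", "data": {
  "plan": [
    [0.002,0,-0.003,0,0,0],
    [0,0,-0.003,0,0,0],
    [0,0,-0.003,0,0,0],
    [0,0,-0.002,0,0,0],
    [0,0,-0.002,0,0,0],
    [0,0,-0.001,0,0,0],
    [0,0,-0.001,0,0,0],
    [0,0,-0.001,0,0,0],
    [0,0,0,0,0,0],
    [0,0,0,0,0,0]
  ]
}}

```text
clock: 12.95
tcp_pos: [0.4696, -0.1556, 0.038]
orientation: [-0.0, 0.166, 0.986, -0.0]
wrist_force: [-3.8, -0.1, 4.0]
finger_gap: -0.0
```

```bash
python3 - <<'E'
from h import *
sd=read_camera("side")[:,:,::-1];cv2.imwrite("pics/s10z.png",cv2.convertScaleAbs(cv2.resize(sd[80:210,320:460],None,fx=5,fy=4.6,interpolation=cv2.INTER_CUBIC),alpha=2,beta=20))
im=read_camera("wrist")[:,:,::-1];cv2.imwrite("pics/w10.png",im)
s=get_state();p=s["tcp_pos"];print(p,s["wrist_force"],s["clock"])
E
```

```text
[ 0.46962196 -0.15555807  0.0379404 ] [-4.03205844 -0.38846475  3.76227039] 13.05
```

View pics/s10z.png

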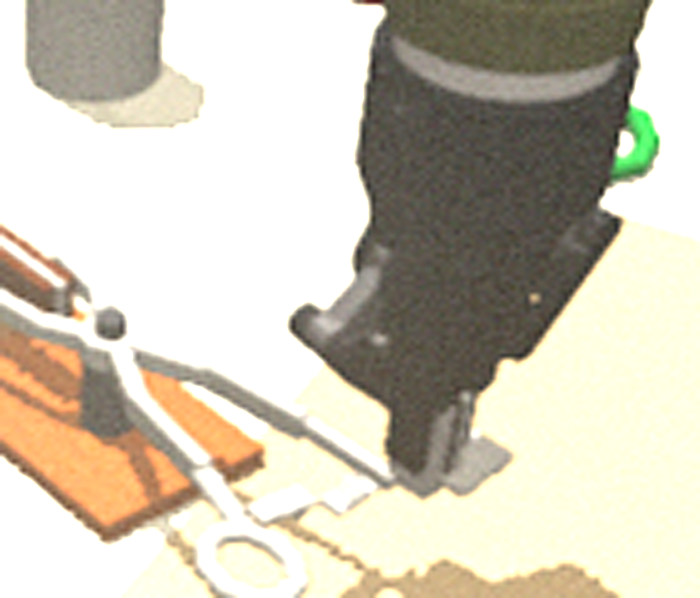

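View pics/w10.png

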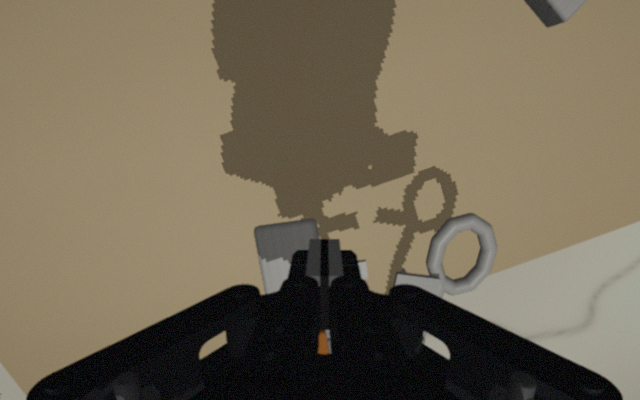

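The ratchet is already freed: the bars are apart and the handle has sprung outwards. Lift straight up and clear.

Call:
{"op": "jog_arm", "data": {
  "plan": [
    [0,0,0.008,0,0,0],
    [0,0,0.012,0,0,0],
    [0,0,0.02,0,0,0],
    [0,0,0.02,0,0,0],
    [0,0,0.02,0,0,0],
    [0,0,0.02,0,0,0],
    [0,-0.02,0.02,0,0,0],
    [-0.01,-0.03,0.01,0,0,0],
    [-0.01,-0.03,0,0,0,0],
    [-0.01,-0.03,0,0,0,0]
  ]
}}

```text
clock: 14.05
tcp_pos: [0.4408, -0.2669, 0.1697]
orientation: [0.001, 0.165, 0.986, -0.001]
wrist_force: [0.6, 0.3, -0.5]
finger_gap: 0.0001
```

Call:
{"op": "jog_arm", "data": {
  "plan": [
    [-0.01,-0.03,0,0,0,0],
    [-0.01,-0.03,0,0,0,0],
    [-0.01,-0.03,0,0,0,0],
    [-0.01,-0.03,0,0,0,0],
    [-0.01,-0.03,0,0,0,0],
    [0,-0.02,0,0,0,0],
    [0,-0.01,0,0,0,0],
    [0,0,0,0,0,0],
    [0,0,0,0,0,0],
    [0,0,0,0,0,0]
  ]
}}

```text
clock: 15.05
tcp_pos: [0.3905, -0.4443, 0.1682]
orientation: [-0.0, 0.165, 0.986, 0.0]
wrist_force: [-0.2, -0.4, -0.2]
finger_gap: 0.0001
```

```bash
python3 - <<'E'
from h import *
np.set_printoptions(precision=4,suppress=True)
t=read_camera("top")[:,:,::-1];cv2.imwrite("pics/t11.png",t);cv2.imwrite("pics/s11.png",read_camera("side")[:,:,::-1])
s=get_state();print(s["tcp_pos"],s["wrist_force"],s["clock"],np.abs(s["qvel"]).max())
a=cv2.imread("pics/top0.png")[90:290,310:450];d=np.hstack([a,t[90:290,310:450]]);cv2.imwrite("pics/cmp.png",cv2.resize(d,None,fx=2.8,fy=2.8,interpolation=cv2.INTER_CUBIC))
E
```

```text
[ 0.3905 -0.4445  0.1682] [-0.0434 -0.2085  0.7053] 15.15 0.002990534305138036
```

View pics/cmp.png

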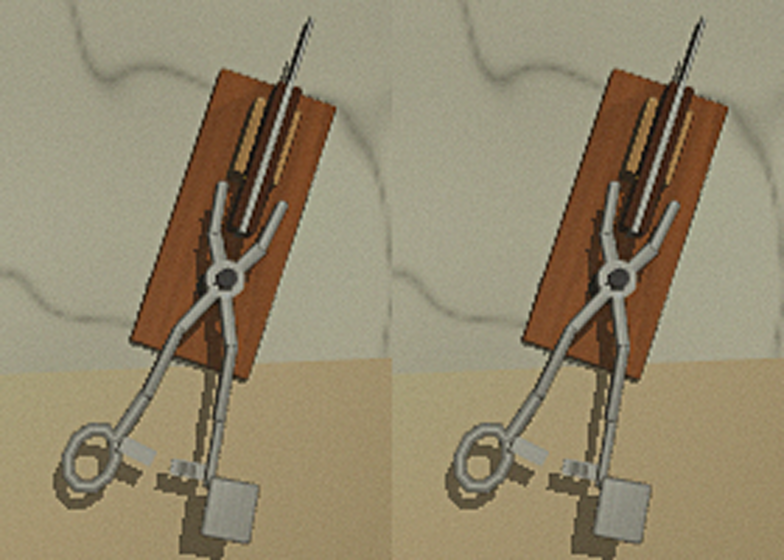

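View pics/s11.png

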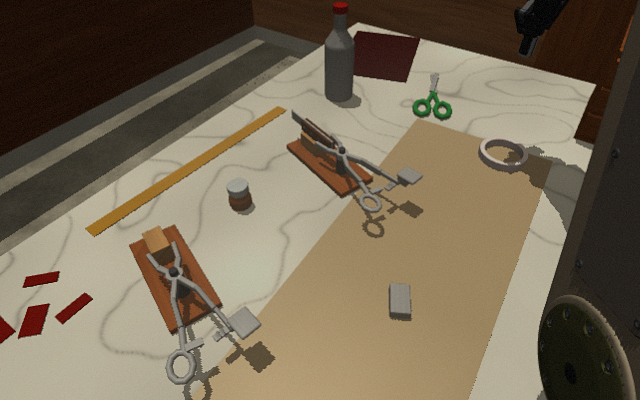

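The glue clamp now looks the same as before the job, wide open with the knife in place (plate about (628,510) in the comparison against (231,510) before). The spare clamp is untouched, the arm is clear and force is about zero.

```bash
python3 -c "
from workcell import *
print(hand_in())"
```

```text
the job is handed in; nothing more can be done
None
```

The knife handle got its press. I squeezed the glue clamp to a 28 mm gap over the shanks with 22 N, then let go completely. It stayed latched for about 3–4 s. Pressing the thumb plate freed the ratchet, the clamp sprang wide open, and I handed the job in at about 15 s.

**Last checks:**
- The top view matches the picture taken before the job: clamp wide open, knife in place.
- The spare clamp looks unchanged in the side view.
- The arm stands clear, with wrist force under 1 N. The highest wrist force I read was about 11 N.

**What went wrong or disagreed:**
- **Missed first squeeze:** The first try closed on air above the shanks, touching nothing. The camera views put the real fingertips about 37 mm behind the reported TCP, so I corrected the height for that and squeezed again.
- **Early release:** The plate gave way several mm higher than that offset predicted, during what was meant to be a gentle feel for contact. The offset was therefore too large by some mm at that point. The press force read about 4 N down with about 4 N sideways, and I lifted off straight away.

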